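# Complete the set of vessel internals in the push-latch drawer

### The arm

A 6-joint arm with a two-finger parallel gripper is mounted at the origin on the work surface. World frame = base frame: x ahead of the robot, y to its left, z up, the work surface at z = 0. Lengths are in mm, angles in rad, forces in N, time in s.
With the tool pointing down it reaches from about 225 to 875 mm from the base axis. Payload 3.4 kg.
Tool frame: the origin (TCP) lies on the centre line of the jaws, within the pads' length; the fingertips stand 11 mm ahead of it and the grasp point (between the pads) lies 8 mm behind it; z points along the fingers, y is the direction in which the jaws open and shut (so a half turn about z gives the same grasp; the last joint's range is limited). The gripper opens to 85 mm and grips with 20 to 120 N. Pads are 22 mm wide; open, the fingers measure 114 mm over their backs; the gripper's body (76 mm by 85 mm) begins 54 mm behind the grasp point. The pads swing forward as they close: fully open they stand 13 mm farther back than shut.
Start: joints at [1.172, 0.276, 1.505, -0, 1.361, -0.121], TCP at [157.704, 552.984, 242.328] pointing down, gripper open.
Joint ranges: [-2.89, 2.89], [-0.75, 2.08], [0.22, 2.7], [-1.18, 4.32], [0.11, 2.71], [-2.7, 2.7]. Speed limits (rad/s): [2.57, 2.57, 3.14, 3.14, 3.14, 3.14].

### API

Orientations are given as a unit quaternion [w, x, y, z].
In Python, from rig import get_state, snapshot, job gives the robot as it stands. The module is installed in compiled form; this text tells all that it offers.
- The arm moves only by the shell command python3 -m inch 'ROWS' [OPENING]. ROWS is text: rows parted by semicolons, each of 4 numbers parted by spaces: the shift along the tool's x, y, z scaled (see below), then the turn about the tool's z scaled (see below). In form: x y z turn; .... A call has exactly 10 rows; each row shifts and turns the commanded pose from where the row before left it, along the tool's axes as they then stand; what a row does not reach is not made up. The controller multiplies each number of a shift by 0.02 m and each number of a turn by 0.08 rad. A row lasts 1/8 s, in which the tool goes at most 62.5 mm and 10.7 degrees, less where a joint would pass 70% of its speed; a pose out of reach is approached as far as the arm can. A call with a number of a shift or a turn outside -1 to 1 is refused whole. A call with a gripper value outside its range is refused whole. OPENING is the finger opening in mm, from 0 to 85.4, set as the call begins (- or left out, the last holds). The fingers move at their own pace and stop on an object; the grip force is fixed at half the most. Time passes only in rows, so rows that do not move let the fingers close, or fill a call up. It gives the time, the measured TCP pose, the force and the opening at its end, in the units of the state.
- get_state(): the state, without advancing time (a new reading comes with each control period).
- snapshot(name): name is "side" or "top"; returns a dict with "image" (400x640x3 uint8, red, green, blue), "depth" (400x640 float32, mm along the optical axis (not along the pixel's ray), 0 where there is no reading), "mtx" (3x3 intrinsics, pixels), "extrinsics" (4x4, takes a point from world to camera coordinates). Camera axes: x right, y up, looking along -z (the intrinsics and any distortion apply to the point x, -y, -z); pixel columns grow to the right and rows downward; lengths in mm; the calibration is good to about 2 mm. A picture is of the moment at which its call begins.
- job.finish_job(): hands the job in, once; it reports no verdict.
The state is a dict: "time": time; "q": joint angles; "joint_vel": joint speeds; "effort": joint torques, N m; "ee_pos": TCP position; "eef_rot": TCP orientation; "force": force on the tool from outside, world axes, zero at the start; "wrist_torque": the same for the moment, N m; "width": finger opening in mm.
Only numpy, scipy, OpenCV 4.12 (cv2) and the standard library are available. Lean on these libraries where they do the work, as an engineer would, in place of code of your own. Each camera call takes 0.05 s, during which the arm holds its last target.

### The job

The drawer must hold one full set of vessel internals: exactly one impeller, one thermowell, one ring sparger and one baffle, each lying in a compartment of its own; some are in it already. The drawer has no handle: press its front in and let go to release its push latch, draw it out, and from the steel base plate lay in only the kinds that are missing, setting them down rather than dropping them. Leave the spares on the plate and the other equipment undisturbed, and push the drawer fully home so that it latches again.

Things in the scene. Friction and masses are not known exactly. Their poses are not given: they have to be found in the camera images.
- drawer (a joint): drawer slide, m: 0 = shut and latched, positive = out (towards the robot), 0.155 = fully out. Pressed in to -0.006 (stop at -0.008) and let go, it unlatches and a spring pops it out to about 0.05; beyond that only about 1 N friction. Pushed in from open to that same depth and let go, it springs back to 0 and is held. Shutting it slowly takes up to 8 N over the last 45 mm, 10 N at the stop
- drawer_front (a point): middle of the top edge of the drawer's front panel (moves with it), 100 mm above the table. Panel 10 mm thick (+-5 mm in x here), 352 mm wide, 88 mm tall, no handle. Axes: +x into the unit (the drawer opens along -x), y along the front. Inside, the upper 38 mm of the panel stand free above the dividers and walls, to hook or pinch from above
- drawer_in (a point): centre of the drawer's floor inside (154 mm in x by 316 mm in y, 30 mm above the table), on its middle divider; moves with the drawer; axes as drawer_front
- unit: white drawer unit on the table, 360 mm wide (y), 240 mm deep (x), 123 mm tall, fixed; origin under its centre. Its front face, at x = -120 mm, lies 10 mm behind the drawer panel's back when latched
- base_plate: polished stainless base plate, 330 mm (x) by 490 mm (y), fixed, top 30 mm above the table; origin under its centre at table height. The spare parts lie on it
- bay_1 (a point): first (farthest to the robot's left) of the drawer's four equal compartments side by side: centre of its floor (30 mm above the table, moves with the drawer). Each is 154 mm long (x, drawer axis) and 76 mm wide (y), walls 25 to 32 mm high; reachable when the drawer is out. Axes as drawer_front
- bay_2 (a point): second of the drawer's four equal compartments side by side: centre of its floor (30 mm above the table, moves with the drawer). Each is 154 mm long (x, drawer axis) and 76 mm wide (y), walls 25 to 32 mm high; reachable when the drawer is out. Axes as drawer_front
- bay_3 (a point): third of the drawer's four equal compartments side by side: centre of its floor (30 mm above the table, moves with the drawer). Each is 154 mm long (x, drawer axis) and 76 mm wide (y), walls 25 to 32 mm high; reachable when the drawer is out. Axes as drawer_front
- bay_4 (a point): fourth (farthest to the right) of the drawer's four equal compartments side by side: centre of its floor (30 mm above the table, moves with the drawer). Each is 154 mm long (x, drawer axis) and 76 mm wide (y), walls 25 to 32 mm high; reachable when the drawer is out. Axes as drawer_front
- impeller_1_mid (a point): one of two identical impellers: stainless disc turbine standing upright: hub 22 mm across, 38 mm tall, on its axis; round its foot six blades 13 mm tall, 60 mm over all. Point: on the hub's axis, half-way up (19 mm above its foot). Grip the hub above the blades. About 150 g. May lie in the drawer or on the base plate
- impeller_2_mid (a point): one of two identical impellers, same as impeller_1. May lie in the drawer or on the base plate
- thermowell_1_mid (a point): one of two identical thermowells: stainless tube 12 mm across with a hexagonal head (24 mm over flats, 18 mm long) at one end, 120 mm overall, lying. Point: balance point on the axis, 45 mm from the head's outer end, 75 mm from the tip, 10 mm above what it lies on; own x from head to tip. About 110 g. May lie in the drawer or on the base plate
- thermowell_2_mid (a point): one of two identical thermowells, same as thermowell_1. May lie in the drawer or on the base plate
- sparger_1_mid (a point): one of two identical spargers: stainless tube 10 mm across bent to a flat ring (60 mm outside) on a straight stem, 120 mm overall, lying flat, 10 mm high. Point: on the stem, 15 mm from the ring's outside, 45 mm from the stem's end, 5 mm above what it lies on; own x from stem end to ring. 80 g. May lie in the drawer or on the base plate
- sparger_2_mid (a point): one of two identical spargers, same as sparger_1. May lie in the drawer or on the base plate
- baffle_1_mid (a point): one of two identical baffles: stainless strip folded to a channel, 120 mm long (own x), 22 mm wide, 18 mm high, 3 mm sheet, open side up. Point: its centre, 9 mm above what it lies on. About 90 g. May lie in the drawer or on the base plate
- baffle_2_mid (a point): one of two identical baffles, same as baffle_1. May lie in the drawer or on the base plate
- clamp_knob_1: bystander, leave alone: black five-lobed clamp knob, 38 mm across, steel stud up, 60 mm tall; among the parts on the base plate; origin under its middle
- clamp_knob_2: bystander, leave alone: same clamp knob, standing on top of the drawer unit; origin under its middle
- sample_jar: bystander, leave alone: capped glass jar 42 mm across, 62 mm tall, among the parts on the base plate; origin under its middle
- media_bottle: bystander, leave alone: capped glass bottle 70 mm across, 140 mm tall, behind the base plate; origin under its middle
- beaker: bystander, leave alone: open glass beaker 68 mm across, 80 mm tall, on the worktop short of the drawer unit; origin under its middle
Not all that is in view belongs to the job. Leave any blue or pink look-alike of the part that bears impeller_1_mid alone.

How it is judged:
By the outcome, as a careful person would: the job done as asked, in the order asked, and still so for the second after the job is handed in, with the robot touching nothing.
It also fails if it takes over 72 s, if anything falls off the work surface, if the arm or the gripper's body presses on something with over 40 N, if the wrist force passes 120 N, or if a joint passes its speed limit or range.

## Working session

There is one attempt and no reset: what is moved stays moved. The work goes in short steps, Python scripts to look and compute and a shell command to move; the robot and the scene stay as the last step left them, time stands still between calls to the robot, and variables do not carry over. Pictures are saved under pics/ and viewed, and the job is handed in when it is done.

```bash
mkdir -p pics; ls; cat > h.py <<'E'
import numpy as np, cv2
from rig import get_state, snapshot, job
def snap(name, fn):
    s=snapshot(name); np.savez(fn+'.npz',**s); cv2.imwrite('pics/'+fn+'.png',s['image'][:,:,::-1]); return s
def load(fn): return dict(np.load(fn+'.npz'))
def ray(s,u,v):
    K=s['mtx'];E=s['extrinsics'];d=np.array([(u-K[0,2])/K[0,0],-(v-K[1,2])/K[1,1],-1.])
    R=E[:3,:3];return -R.T@E[:3,3], R.T@d
def plane(s,u,v,z):
    c,d=ray(s,u,v);return c+d*(z-c[2])/d[2]
def dpt(s,u,v):
    c,d=ray(s,u,v);return c+d*float(s['depth'][int(v),int(u)])
def proj(s,p):
    E=s['extrinsics'];q=E[:3,:3]@np.array(p,float)+E[:3,3];K=s['mtx'];return K[0,0]*q[0]/-q[2]+K[0,2],K[1,1]*-q[1]/-q[2]+K[1,2]
E
python3 - <<'E'
from h import *
np.set_printoptions(precision=3,suppress=True)
for n in('top','side'):
    s=snap(n,n+'0'); print(n,s['mtx'],ray(s,320,200),s['image'].shape,{k:v.shape for k,v in s.items()})
print(get_state())
E
```

```text
pics
top [[426.552   0.    315.816]
 [  0.    426.552 202.481]
 [  0.      0.      1.   ]] (array([ 421.828,  -11.899, 1169.844]), array([ 0.093,  0.005, -0.996])) (400, 640, 3) {'image': (400, 640, 3), 'depth': (400, 640), 'mtx': (3, 3), 'extrinsics': (4, 4)}
side [[390.59    0.    318.958]
 [  0.    390.59  197.397]
 [  0.      0.      1.   ]] (array([154.679, 784.918, 602.403]), array([ 0.362, -0.779, -0.512])) (400, 640, 3) {'image': (400, 640, 3), 'depth': (400, 640), 'mtx': (3, 3), 'extrinsics': (4, 4)}
{'time': 0.1, 'q': array([ 1.172,  0.277,  1.506,  0.   ,  1.361, -0.121]), 'joint_vel': array([-0.   , -0.001, -0.004,  0.002, -0.   ,  0.   ]), 'effort': array([  0.002, -41.77 , -24.641,  -0.   ,   0.006,   0.   ]), 'ee_pos': array([157.514, 552.524, 241.531]), 'eef_rot': array([-0.   ,  0.138,  0.99 , -0.001]), 'force': array([-0.684,  0.442,  0.704]), 'wrist_torque': array([-0.051, -0.006, -0.01 ]), 'width': 85.28337422409736}
```

View pics/top0.png

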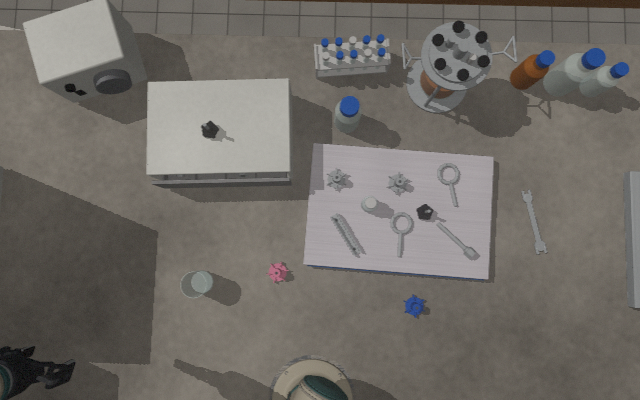

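View pics/side0.png

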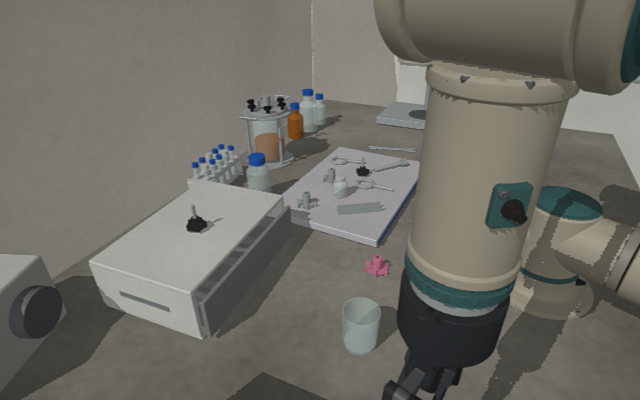

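The top view shows the drawer unit at (219,130), with its front panel along about row 180. The plate carries 2 impellers at (337,179) and (399,183), 2 spargers at (449,180) and (402,230), 1 baffle at (347,235) and 1 thermowell at (460,242). That implies the drawer holds a baffle and a thermowell, so an impeller and a sparger are missing.

Things that could be mistaken for an impeller are the pink one at (278,272) and the blue one at (415,306), both decoys, the clamp knob at (426,212) and the jar at (371,203).

```bash
python3 - <<'E'
from h import *
np.set_printoptions(precision=1,suppress=True)
s=load('top0')
im=s['image'][:,:,::-1]
cv2.imwrite('pics/c1.png',cv2.resize(im[140:285,295:500],None,fx=3.8,fy=3.8,interpolation=cv2.INTER_CUBIC))
cv2.imwrite('pics/c2.png',cv2.resize(im[70:300,140:300],None,fx=2.6,fy=2.6,interpolation=cv2.INTER_CUBIC))
for n,u,v,z in [('plateTL',314,144,30),('TR',493,156,30),('BR',489,278,30),('BL',305,265,30),('uTL',147,82,123),('uTR',289,79,123),('uBR',290,173,123),('uBL',148,175,123),('panL',155,183,100),('panR',290,181,100),('beaker',190,284,80),('knob2',210,130,140),('imp1',337,179,68),('imp2',399,183,68),('jar',371,203,92)]:
    print(n,plane(s,u,v,z),dpt(s,u,v))
E
```

```text
plateTL [680.6  13.8  30. ] [680.8  13.8  29.1]
TR [ 660.2 -469.5   30. ] [ 666.8 -482.1   -1.4]
BR [ 334.6 -456.6   30. ] [ 332.2 -468.8   -1.4]
BL [354.4  28.2  30. ] [352.5  29.3  -1.1]
uTL [808.3 440.2 123. ] [853.5 493.    0.6]
uTR [824.8  79.8 123. ] [872.4  90.6  -0.6]
uBR [584.8  69.1 123. ] [588.8  71.1  97.8]
uBL [570.4 422.6 123. ] [571.5 425.8 115.3]
panL [553.6 413.  100. ] [553.7 413.2  99.3]
panR [568.   70.2 100. ] [573.7  73.4  58.3]
beaker [301.1 316.1  80. ] [293.7 336.4  12.6]
knob2 [684.  268.9 140. ] [681.1 265.8 151.3]
imp1 [580.9 -49.6  68. ] [580.9 -49.6  68.4]
imp2 [ 574.8 -210.8   68. ] [ 574.8 -210.9   67.7]
jar [ 518.5 -136.3   92. ] [ 518.6 -136.5   90.9]
```

View pics/c1.png

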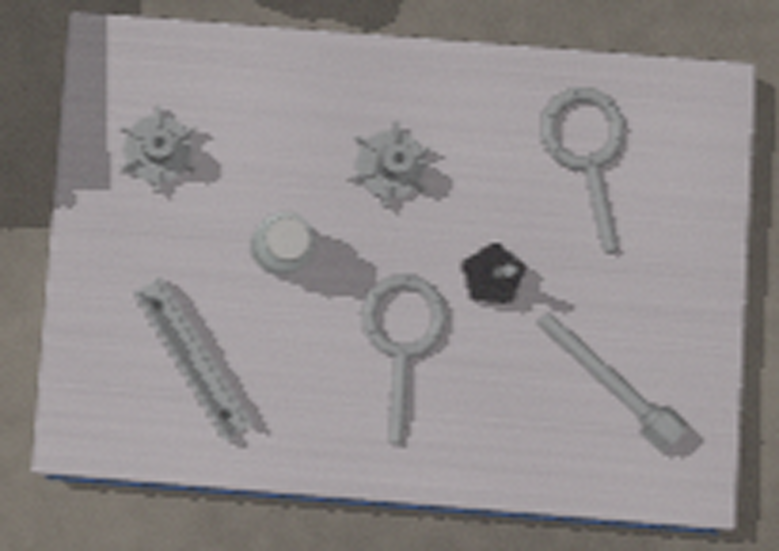

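View pics/c2.png

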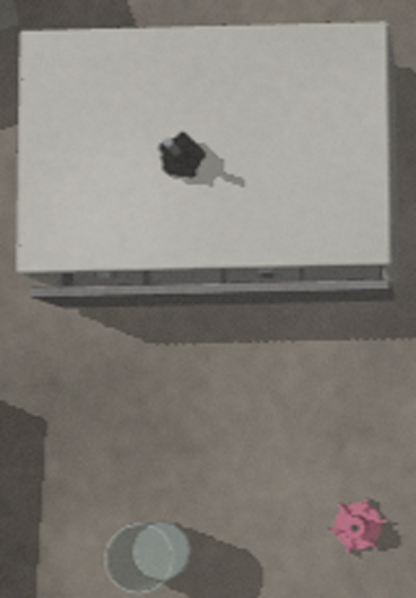

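```bash
cat >> h.py <<'E'
def cloud(s):
    h,w=s['depth'].shape;u,v=np.meshgrid(np.arange(w),np.arange(h))
    K=s['mtx'];E=s['extrinsics'];D=np.stack([(u-K[0,2])/K[0,0],-(v-K[1,2])/K[1,1],-np.ones_like(u,float)],-1)*s['depth'][...,None]
    return (D-E[:3,3])@E[:3,:3]
def ang(v): return np.degrees(np.arctan2(v[1],v[0]))
E
python3 - <<'E'
from h import *
np.set_printoptions(precision=1,suppress=True)
s=load('top0');P=cloud(s);Z=P[...,2]
def box(n,r0,r1,c0,c1,z0,z1):
    m=np.zeros(Z.shape,bool);m[r0:r1,c0:c1]=1;m&=(Z>z0)&(Z<z1)
    q=P[m];xy=q[:,:2].astype(np.float32)
    r=cv2.minAreaRect(xy);print(n,len(q),'mean',q.mean(0),'rect',np.round(r[0],1),np.round(r[1],1),round(r[2],2))
    return q
box('unit',60,182,140,300,119,127)
box('panel',174,192,140,300,95,105)
box('plate',135,290,295,500,27,33)
box('imp1hub',165,195,322,352,60,75)
box('imp1all',165,195,322,352,36,75)
box('imp2hub',168,198,385,415,60,75)
box('imp2all',168,198,385,415,36,75)
for n,a in (('spA',(208,262,386,418)),('spB',(160,210,434,466))):
    q=box(n,*a,35,46)
    xy=q[:,:2];c=xy.mean(0);w,V=np.linalg.eigh(np.cov((xy-c).T));d=V[:,1]
    t=(xy-c)@d
    if t.max()<-t.min():pass
    print(c,d,t.min(),t.max(),'z',q[:,2].mean())
    # ring center by circle; stem
    np.save(n,q)
box('jar',190,220,355,390,80,100);box('knob1',200,225,413,440,40,100)
box('bottle',90,140,330,370,100,150);box('beaker',265,305,175,220,10,90);box('knob2',115,145,198,225,130,190)
E
```

```text
unit 12603 mean [698.5 254.7 123. ] rect [700.  255.7] [240.8 360.3] 2.77
panel 559 mean [564.2 251.4  99.7] rect [564.2 250.3] [ 22.2 350.4] 0.65
plate 17019 mean [ 504.7 -218.5   30. ] rect [ 507.  -217.8] [489.6 331.9] 87.06
imp1hub 54 mean [585.1 -47.1  67.3] rect [585.  -46.9] [20.4 19.7] 50.6
imp1all 219 mean [584.3 -47.7  46.4] rect [586.  -46.6] [56.8 50.9] 1.68
imp2hub 57 mean [ 578.9 -210.7   67.6] rect [ 578.8 -210.8] [18.7 21.1] 5.69
imp2all 244 mean [ 578.4 -209.3   46.4] rect [ 579.6 -209.8] [50.5 57. ] 23.14
spA 308 mean [ 456.1 -221.9   39.2] rect [ 441.7 -229.4] [138.2  75. ] 3.08
[ 456.1 -221.9] [-1.   0.1] -60.05235989947223 81.80753701902904 z 39.2217086954647
spB 295 mean [ 590.6 -348.8   38.8] rect [ 582.5 -343.3] [123.7  62.5] 2.56
[ 590.6 -348.8] [-1.  -0.2] -49.12628207190753 70.54678895659053 z 38.83629197709318
jar 104 mean [ 519.7 -133.7   91.9] rect [ 519.7 -133.8] [26.8 27.3] 46.08
knob1 196 mean [ 502.  -281.    52.2] rect [ 490.9 -287.9] [66.  41.3] 30.16
bottle 461 mean [750.  -71.3 129.3] rect [753.2 -72.2] [53.9 56.5] 1.4
beaker 459 mean [298.9 312.6  51. ] rect [301.3 308.4] [65.4 67.3] 4.12
knob2 220 mean [683.7 270.2 145.5] rect [686.5 270.5] [40.8 39.8] 9.89
```

```bash
python3 - <<'E'
from h import *
from scipy.optimize import least_squares
np.set_printoptions(precision=1,suppress=True)
for n in('spA','spB'):
    q=np.load(n+'.npy')[:,:2]
    cl=q
    # stem: low-x points
    xmax=np.percentile(q[:,0],99)
    R=q[q[:,0]>xmax-58]
    f=lambda p:np.hypot(*(R-p[:2]).T)-25
    r=least_squares(f,[xmax-30,np.median(R[:,1])],loss='soft_l1',f_scale=3).x
    S=q[(q[:,0]<r[0]-36)&(np.abs(q[:,1]-r[1])<40)]
    vx,vy,x0,y0=cv2.fitLine(S.astype(np.float32),cv2.DIST_HUBER,0,.01,.01).ravel()
    d=np.array([vx,vy]); d*=np.sign(d[0])
    t=(S-r)@d
    print(n,'ring',r,'stem dir',d,ang(d),'line offset of ring centre',np.cross(d,[x0-r[0],y0-r[1]]),'stem end dist',t.min(),len(S))
    c=S.mean(0);u=r-c;print('dir via centre',ang(u),'grasp 45 from ring centre:',r-45*u/np.linalg.norm(u))
s=load('top0')
im=s['image'][205:265,380:430,::-1]
cv2.imwrite('pics/c3.png',cv2.resize(im,None,fx=9,fy=9,interpolation=cv2.INTER_CUBIC))
E
```

```text
spA ring [ 474.  -221.9] stem dir [ 1.  -0.1] -3.25038 line offset of ring centre 0.004086458727031506 stem end dist -100.30851271329927 86
dir via centre -2.1347688154203155 grasp 45 from ring centre: [ 429.  -220.2]
spB ring [ 608.2 -345.1] stem dir [1.  0.2] 13.835473 line offset of ring centre 1.4171194145222117 stem end dist -88.5903544464133 78
dir via centre 11.790021519184343 grasp 45 from ring centre: [ 564.1 -354.3]<stdin>:16: DeprecationWarning: Arrays of 2-dimensional vectors are deprecated. Use arrays of 3-dimensional vectors instead. (deprecated in NumPy 2.0)
```

View pics/c3.png

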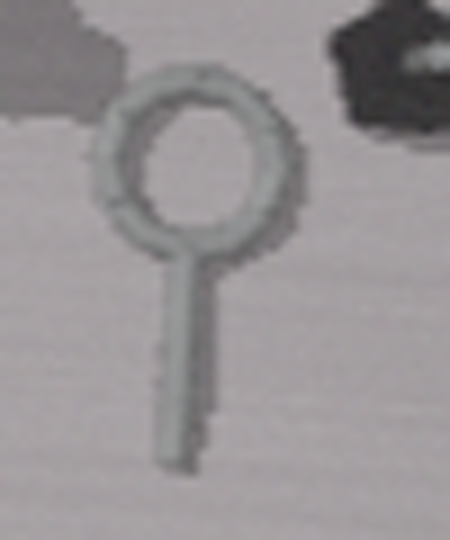

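```bash
python3 - <<'E'
from h import *
np.set_printoptions(precision=1,suppress=True)
s=load('top0')
a=plane(s,402.0,223.2,39)[:2];j=plane(s,400.6,236,40)[:2];e=plane(s,399.3,254,40)[:2]
print(a,j,e,ang(j-e),ang(a-e),np.linalg.norm(a-e))
d=(a-e)/np.linalg.norm(a-e);print('grasp',a-45*d)
E
cat > go.py <<'E'
# usage: go.py x y z jawdeg(world dir of tool y, mod 180): prints units needed
import sys
from h import *
from scipy.spatial.transform import Rotation as R
st=get_state();q=st['eef_rot'];M=R.from_quat([q[1],q[2],q[3],q[0]]).as_matrix()
p=st['ee_pos'];x,y,z=map(float,sys.argv[1:4])
yaw=ang(M[:2,1])
dy=0
if len(sys.argv)>4:
    dy=(float(sys.argv[4])-yaw+90)%180-90
turn=-np.radians(dy)/.08
ty=np.radians(yaw+dy);Y=np.array([np.cos(ty),np.sin(ty)]);X=np.array([Y[1],-Y[0]]) 
if M[2,2]<0: X=-X
d=np.array([x,y])-p[:2]
print('t',round(st['time'],2),'p',p.round(1),'yaw',round(yaw,1),'F',st['force'].round(1),'w',round(st['width'],1),'q6',st['q'].round(2))
print('turn units',round(turn,2),'| after turn: X',round(d@X/20,2),'Y',round(d@Y/20,2),'Z',round((p[2]-z)/20,2),' toolz',M[:,2].round(3), 'Xw',X.round(2))
E
python3 go.py 480 245.5 76 92.65
```

```text
[ 471.9 -225.2] [ 438.  -221.7] [ 390.8 -218.8] -3.4828102457952244 -4.493145544711703 81.32464134413563
grasp [ 427.  -221.7]
t 0.1 p [157.5 552.5 241.5] yaw 74.1 F [-0.7  0.4  0.7] w 85.3 q6 [ 1.17  0.28  1.51  0.    1.36 -0.12]
turn units -4.05 | after turn: X -15.4 Y -16.08 Z 8.28  toolz [-0.001 -0.002 -1.   ] Xw [-1.   -0.05]
```

```bash
python3 -m inch '-1 -1 0 -1; -1 -1 0 -1; -1 -1 0 -1; -1 -1 0 -1; -1 -1 0 0; -1 -1 0 0; -1 -1 0 0; -1 -1 0 0; -1 -1 0 0; -1 -1 0 0' 0; python3 go.py 480 245.5 76 92.65
```

```text
time: 1.35
ee_pos: [349.2, 346.1, 241.9]
eef_rot: [-0.0, -0.021, 1.0, -0.0]
force: [-0.3, 0.2, -0.8]
width: -0.1
t 1.35 p [349.2 346.1 241.9] yaw 92.4 F [-0.3  0.2 -0.8] w -0.1 q6 [ 0.64  0.15  1.67  0.    1.32 -0.97]
turn units -0.05 | after turn: X -6.3 Y -5.33 Z 8.3  toolz [-0.001 -0.    -1.   ] Xw [-1.   -0.05]
```

```bash
python3 -m inch '-1 -1 0 0; -1 -1 0 0; -1 -1 1 0; -1 -1 1 0; -1 -1 1 0; -0.8 -0.2 1 0; 0 0 1 0; 0 0 1 0; 0 0 1 0; 0 0 0.8 0' 0; python3 go.py 549 248.7 76 92.65
```

```text
time: 2.6
ee_pos: [468.5, 247.7, 85.1]
eef_rot: [-0.001, -0.021, 1.0, -0.0]
force: [-0.6, 0.2, 0.6]
width: 0.3
t 2.6 p [468.5 247.7  85.1] yaw 92.4 F [-0.6  0.2  0.6] w 0.3 q6 [ 0.35  0.35  1.83  0.    0.96 -1.26]
turn units -0.05 | after turn: X -4.02 Y -0.14 Z 0.46  toolz [-0.002 -0.    -1.   ] Xw [-1.   -0.05]
```

```bash
python3 -m inch '-1 0 0.4 0; -1 0 0 0; -1 0 0 0; -0.5 0 0 0; -0.3 0 0 0; -0.1 0 0 0; -0.1 0 0 0; -0.1 0 0 0; 0 0 0 0; 0 0 0 0' 0; python3 go.py 555 249 76 92.65
```

```text
time: 3.85
ee_pos: [548.8, 251.3, 78.3]
eef_rot: [-0.002, -0.021, 1.0, -0.0]
force: [-4.9, -0.1, 3.1]
width: 0.3
t 3.85 p [548.8 251.3  78.3] yaw 92.4 F [-4.9 -0.1  3.1] w 0.3 q6 [ 0.31  0.45  1.67  0.    1.02 -1.3 ]
turn units -0.05 | after turn: X -0.3 Y -0.13 Z 0.11  toolz [-0.004 -0.    -1.   ] Xw [-1.   -0.05]
```

```bash
python3 -m inch '-0.1 0 0 0; -0.1 0 0 0; -0.1 0 0 0; -0.1 0 0 0; -0.05 0 0 0; -0.05 0 0 0; 0 0 0 0; 0 0 0 0; 0 0 0 0; 0 0 0 0' 0; python3 go.py 555 249 76 92.65
```

```text
time: 5.1
ee_pos: [556.9, 251.7, 78.3]
eef_rot: [-0.004, -0.021, 1.0, -0.0]
force: [-9.6, -0.4, 5.6]
width: 0.4
t 5.1 p [556.9 251.7  78.3] yaw 92.4 F [-9.6 -0.4  5.6] w 0.4 q6 [ 0.31  0.46  1.65  0.    1.04 -1.3 ]
turn units -0.05 | after turn: X 0.1 Y -0.13 Z 0.12  toolz [-0.008 -0.001 -1.   ] Xw [-1.   -0.05]
```

```bash
python3 -m inch '1 0 0 0; 1 0 0 0; 1 0 0 0; 1 0 0 0; 0.6 0 -0.5 0; 0 0 -1 0; 0 0 -1 0; 0 0 -1 0; 0 0 0 0; 0 0 0 0' 0; python3 - <<'E'
from h import *
np.set_printoptions(precision=1,suppress=True)
s=snap('top','top1');P=cloud(s);Z=P[...,2]
m=np.zeros(Z.shape,bool);m[176:260,135:305]=1;m&=(Z>95)&(Z<104)
q=P[m];print(len(q),q.mean(0),cv2.minAreaRect(q[:,:2].astype(np.float32)))
im=s['image'][:,:,::-1]
cv2.imwrite('pics/c4.png',cv2.resize(im[70:300,130:320],None,fx=2.6,fy=2.6,interpolation=cv2.INTER_CUBIC))
E
```

```text
time: 6.35
ee_pos: [469.1, 247.8, 148.1]
eef_rot: [0.0, -0.021, 1.0, 0.0]
force: [-0.4, 0.0, -0.2]
width: 0.3
317 [520.6 175.   99.7] ((530.6746215820312, 251.18072509765625), (359.38134765625, 41.25189208984375), 83.07987213134766)
```

View pics/c4.png

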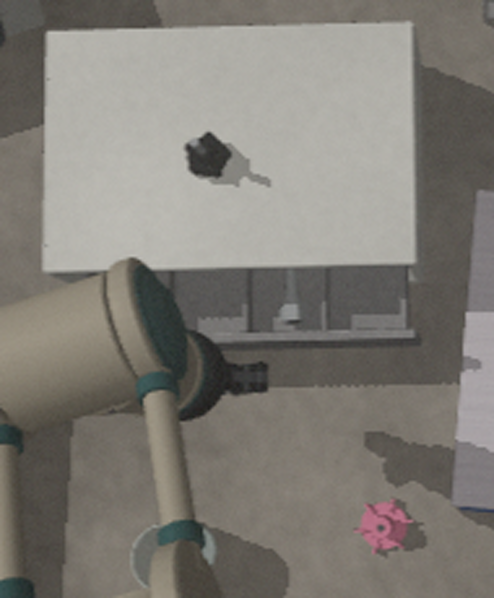

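```bash
python3 go.py 545 248.3 82 92.65
```

```text
t 6.4 p [468.7 247.8 147.7] yaw 92.4 F [-0.4  0.3  0.6] w -0.3 q6 [ 0.35  0.28  1.75  0.    1.11 -1.26]
turn units -0.05 | after turn: X -3.81 Y -0.15 Z 3.28  toolz [-0.001 -0.    -1.   ] Xw [-1.   -0.05]
```

Then draw it out slowly after hooking behind the panel. First the hook.

```bash
python3 -m inch '-1 0 0 0; -1 0 0 0; -1 0 0 0; -0.8 -0.1 0 0; 0 0 0.8 0; 0 0 1 0; 0 0 0.9 0; 0 0 0.5 0; 0 0 0 0; 0 0 0 0' 0; python3 go.py 428 242.5 82 92.65
```

```text
time: 7.65
ee_pos: [545.3, 249.3, 84.7]
eef_rot: [0.0, -0.021, 1.0, 0.0]
force: [0.0, 0.0, 0.7]
width: -0.3
t 7.65 p [545.3 249.3  84.7] yaw 92.4 F [0.  0.  0.7] w -0.3 q6 [ 0.31  0.44  1.68  0.    1.03 -1.3 ]
turn units -0.05 | after turn: X 5.88 Y -0.07 Z 0.14  toolz [ 0.001  0.    -1.   ] Xw [-1.   -0.05]
```

```bash
python3 -m inch '0.3 0 0.1 0; 0.4 0 0 0; 0.6 0 0 0; 0.8 0 0 0; 0.8 0 0 0; 0.8 0 0 0; 0.8 0 0 0; 0.6 0 0 0; 0.4 0 0 0; 0.3 0 0 0' 0; python3 go.py 428 242.5 82 92.65
```

```text
time: 8.9
ee_pos: [428.5, 244.3, 82.2]
eef_rot: [-0.0, -0.021, 1.0, 0.0]
force: [1.5, -0.9, 0.0]
width: 0.3
t 8.9 p [428.5 244.3  82.2] yaw 92.4 F [ 1.5 -0.9  0. ] w 0.3 q6 [ 0.38  0.3   1.91  0.    0.92 -1.24]
turn units -0.05 | after turn: X 0.03 Y -0.09 Z 0.01  toolz [-0.  0. -1.] Xw [-1.   -0.05]
```

```bash
python3 -m inch '-0.5 0 -0.5 0; 0 0 -1 0; 0 0 -1 0; 0 -0.5 -1 0; -0.5 -1 -1 0; -1 -1 -0.5 0; -1 -1 0 0; -1 -1 0 0; -1 -1 0 0; -1 -1 0 0' 50; python3 go.py 585.3 -47 170 92.65
```

```text
time: 10.15
ee_pos: [556.1, 118.7, 182.8]
eef_rot: [0.0, -0.021, 1.0, 0.0]
force: [0.1, 0.4, 0.1]
width: 50.0
t 10.15 p [556.1 118.7 182.8] yaw 92.4 F [0.1 0.4 0.1] w 50.0 q6 [ 0.09  0.31  1.62  0.    1.22 -1.53]
turn units -0.06 | after turn: X -1.08 Y -8.34 Z 0.64  toolz [ 0.     0.001 -1.   ] Xw [-1.   -0.05]
```

```bash
python3 -m inch '-0.2 -1 0 0; -0.2 -1 0 0; -0.2 -1 0 0; -0.1 -1 0 0; -0.1 -1 0.5 0; 0 -1 1 0; 0 -1 0.5 0; 0 -0.6 0 0; 0 0 0 0; 0 0 0 0' 50; python3 go.py 585.3 -47 58 92.65; python3 - <<'E'
from h import *
s=snap('top','top2');
im=s['image'][:,:,::-1]
cv2.imwrite('pics/c5.png',cv2.resize(im[90:290,130:420],None,fx=2.7,fy=2.7,interpolation=cv2.INTER_CUBIC))
snap('side','side2')
E
```

```text
time: 11.4
ee_pos: [577.4, -31.4, 142.9]
eef_rot: [0.001, -0.021, 1.0, 0.0]
force: [0.6, 0.1, 0.8]
width: 49.7
t 11.4 p [577.4 -31.4 142.9] yaw 92.4 F [0.6 0.1 0.8] w 49.7 q6 [-0.18  0.35  1.65  0.    1.14 -1.79]
turn units -0.05 | after turn: X -0.36 Y -0.8 Z 4.25  toolz [ 0.001  0.    -1.   ] Xw [-1.   -0.05]
```

View pics/c5.png

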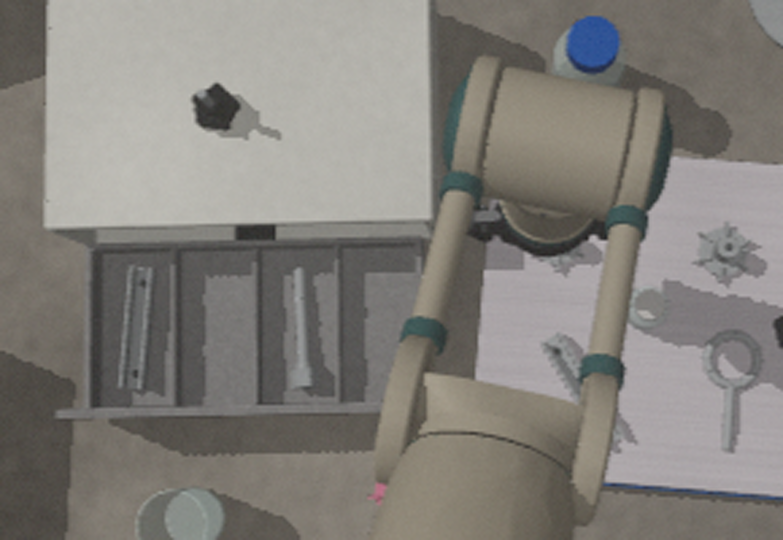

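View pics/side2.png

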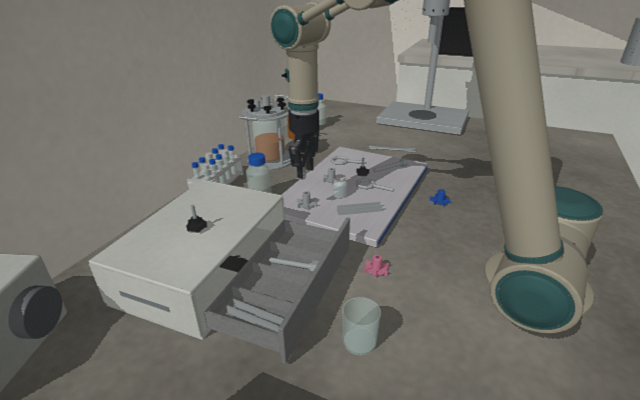

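```bash
python3 -m inch '-0.36 -0.8 0 0; 0 0 1 0; 0 0 0.8 0; 0 0 0 0; 0 0 0 0; 0 0 0 0; 0 0 0 0; 0 0 0 0; 0 0 0 0; 0 0 0 0' 50; python3 go.py 585.3 -47 58 92.65
```

```text
time: 12.75
ee_pos: [584.9, -47.4, 106.3]
eef_rot: [0.0, -0.021, 1.0, 0.0]
force: [-0.9, -0.1, 1.3]
width: 50.3
t 12.75 p [584.9 -47.4 106.3] yaw 92.4 F [-0.9 -0.1  1.3] w 50.3 q6 [-0.2   0.4   1.68  0.    1.06 -1.81]
turn units -0.05 | after turn: X -0.02 Y 0.02 Z 2.42  toolz [ 0.  0. -1.] Xw [-1.   -0.05]
```

```bash
python3 -m inch '0 0 0.8 0; 0 0 0.8 0; 0 0 0.6 0; 0 0 0.2 0; 0 0 0 0; 0 0 0 0; 0 0 0 0; 0 0 0 0; 0 0 0 0; 0 0 0 0' -; python3 go.py 585.3 -47 58 92.65
python3 -m inch '0 0 0 0; 0 0 0 0; 0 0 0 0; 0 0 0 0; 0 0 0 0; 0 0 0 0; 0 0 -0.5 0; 0 0 -1 0; 0 0 -1 0; 0 0 -1 0' 15; python3 go.py 585.3 -47 58 92.65
```

```text
time: 14.0
ee_pos: [584.9, -47.4, 58.4]
eef_rot: [0.0, -0.021, 1.0, 0.0]
force: [-0.0, -0.2, 0.3]
width: 49.8
t 14.0 p [584.9 -47.4  58.4] yaw 92.4 F [-0.  -0.2  0.3] w 49.8 q6 [-0.2   0.45  1.74  0.    0.96 -1.81]
turn units -0.05 | after turn: X -0.02 Y 0.02 Z 0.02  toolz [ 0.  0. -1.] Xw [-1.   -0.05]
time: 15.25
ee_pos: [584.5, -47.4, 128.7]
eef_rot: [-0.0, -0.021, 1.0, 0.0]
force: [-0.4, -0.6, -1.9]
width: 19.9
t 15.25 p [584.5 -47.4 128.7] yaw 92.4 F [-0.4 -0.6 -1.9] w 19.9 q6 [-0.2   0.38  1.65  0.    1.11 -1.81]
turn units -0.05 | after turn: X -0.04 Y 0.02 Z 3.54  toolz [-0.001  0.    -1.   ] Xw [-1.   -0.05]
```

```bash
python3 - <<'E'
from h import *
np.set_printoptions(precision=1,suppress=True)
s=load('top2');P=cloud(s);Z=P[...,2]
m=np.zeros(Z.shape,bool);m[225:255,140:270]=1;m&=(Z>96)&(Z<103)
q=P[m];
ux=np.array([.9989,.0462]);uy=np.array([-.0462,.9989]);U=np.array([700,255.7])
r=(q[:,:2]-U);print(len(q),'panel x in unit',np.percentile(r@ux,[2,50,98]),'y',(r@uy).min(),(r@uy).max())
# dividers: z 50..64 points
m=np.zeros(Z.shape,bool);m[185:238,150:300]=1;m&=(Z>48)&(Z<66)
q=P[m];r=(q[:,:2]-U);h=np.histogram((r@uy),bins=np.arange(-200,200,4));
print([(int(b),int(n)) for b,n in zip(h[1],h[0]) if n>15]); print(np.percentile(r@ux,[2,98]))
m=np.zeros(Z.shape,bool);m[185:238,150:300]=1;m&=(Z>26)&(Z<34)
q=P[m];r=(q[:,:2]-U);print('floor x',np.percentile(r@ux,[1,99]),'y',np.percentile(r@uy,[1,99]))
S=-(np.median(0)); 
for k in range(4):
    c=U+ux*(-135-152.5+5+77)+uy*(120-80*k);print('bay',k+1,c,proj(s,[*c,30]))
s=snap('side','side3')
cv2.imwrite('pics/c6.png',cv2.resize(s['image'][100:260,180:420,::-1],None,fx=3.2,fy=3.2,interpolation=cv2.INTER_CUBIC))
E
```

```text
432 panel x in unit [-294.5 -289.8 -284.9] y -125.08879893071914 174.34438235780584
[(-164, 22), (-84, 98), (-52, 17), (-4, 79), (0, 52), (76, 90), (80, 27), (108, 17), (128, 16), (156, 153), (160, 60)]
[-274.5 -142.5]
floor x [-277.6 -137.6] y [-149.6  156.5]
bay 1 [489.2 366.1] (np.float64(180.96055388741448), np.float64(210.70388290866143))
bay 2 [492.9 286.2] (np.float64(210.6391174125235), np.float64(210.15586416740732))
bay 3 [496.6 206.2] (np.float64(240.35971230728043), np.float64(209.60706931115465))
bay 4 [500.3 126.3] (np.float64(270.12242792344375), np.float64(209.05749669001096))
```

View pics/c6.png

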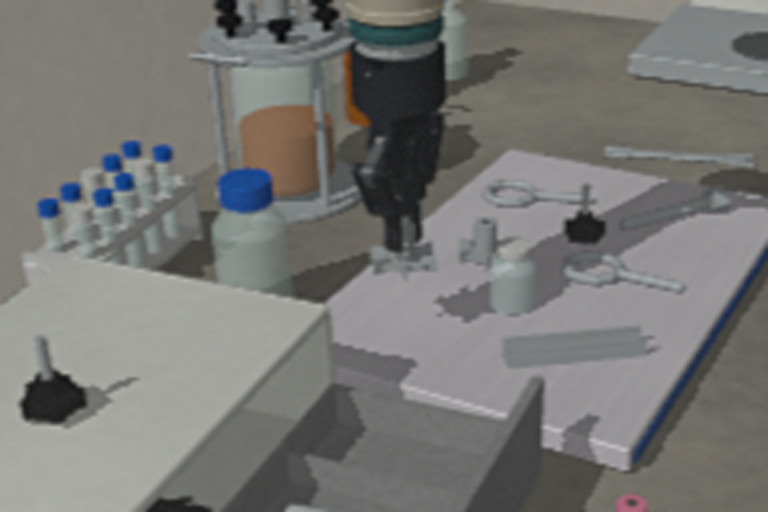

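```bash
python3 go.py 498 125 130 92.65
python3 -m inch '1 0.2 -0.3 0; 1 0.5 -0.3 0; 1 0.8 0 0; 0.8 1 0 0; 0.4 1 0 0; 0.3 1 0 0; 0 1 0 0; 0 1 0 0; 0 1 0 0; 0 1 0 0' - ; python3 go.py 498 125 130 92.65
```

```text
t 15.3 p [586.3 -47.7 131.6] yaw 92.4 F [ 0.4 -0.1  0.6] w 20.0 q6 [-0.2   0.37  1.65  0.    1.12 -1.81]
turn units -0.05 | after turn: X 4.01 Y 8.83 Z 0.08  toolz [ 0.004 -0.001 -1.   ] Xw [-1.   -0.05]
time: 16.55
ee_pos: [487.5, 120.3, 140.2]
eef_rot: [0.0, -0.021, 1.0, 0.0]
force: [-0.6, 0.4, -0.9]
width: 19.6
t 16.55 p [487.5 120.3 140.2] yaw 92.5 F [-0.6  0.4 -0.9] w 19.6 q6 [ 0.1   0.25  1.82  0.    1.08 -1.51]
turn units -0.04 | after turn: X -0.54 Y 0.21 Z 0.51  toolz [ 0.  0. -1.] Xw [-1.   -0.05]
```

```bash
python3 -m inch '-0.5 0.1 0 0; 0 0 0 0; 0 0 0.8 0; 0 0 0.8 0; 0 0 0.8 0; 0 0 0.5 0; 0 0 0 0; 0 0 0 0; 0 0 0 0; 0 0 0 0' - ; python3 go.py 498 125 59 92.65; python3 - <<'E'
from h import *
s=snap('top','top4');
cv2.imwrite('pics/c7.png',cv2.resize(s['image'][160:270,130:330,::-1],None,fx=3.8,fy=3.8,interpolation=cv2.INTER_CUBIC))
s=snap('side','side4');
cv2.imwrite('pics/c8.png',cv2.resize(s['image'][150:360,180:400,::-1],None,fx=2.8,fy=2.8,interpolation=cv2.INTER_CUBIC))
E
```

```text
time: 17.8
ee_pos: [498.0, 121.1, 82.7]
eef_rot: [0.0, -0.021, 1.0, 0.0]
force: [-0.7, -0.2, -2.3]
width: 19.7
t 17.8 p [498.  121.1  82.7] yaw 92.4 F [-0.7 -0.2 -2.3] w 19.7 q6 [ 0.1   0.33  1.87  0.    0.94 -1.51]
turn units -0.05 | after turn: X -0.01 Y 0.2 Z 1.19  toolz [ 0.001  0.    -1.   ] Xw [-1.   -0.05]
```

View pics/c7.png

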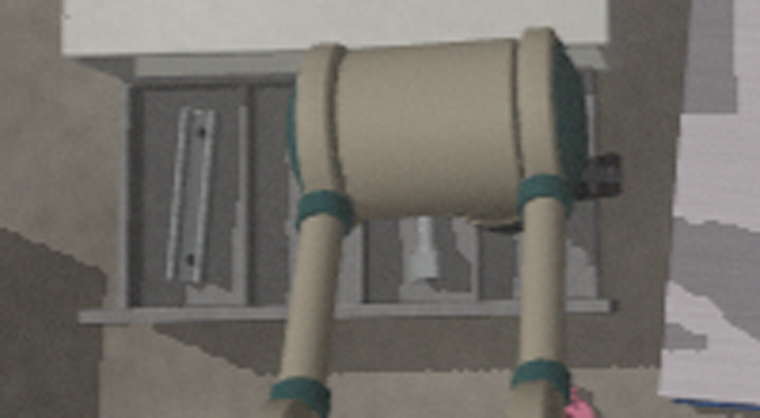

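View pics/c8.png

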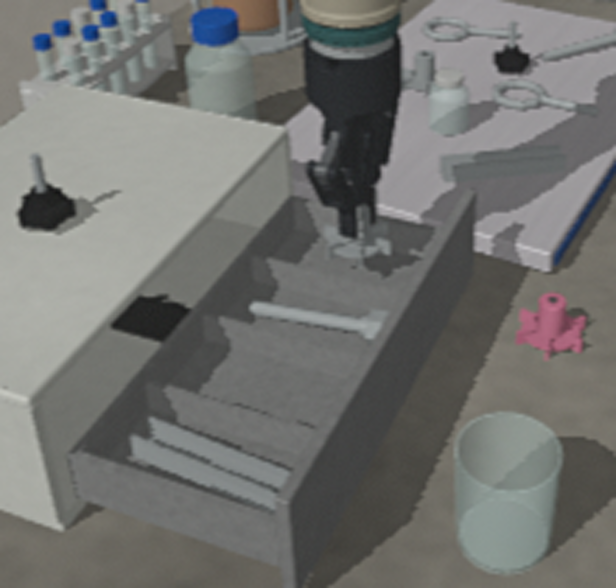

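```bash
python3 -m inch '0 0.2 0 0; 0 0 0.4 0; 0 0 0.4 0; 0 0 0.2 0; 0 0 0.1 0; 0 0 0.05 0; 0 0 0.03 0; 0 0 0 0; 0 0 0 0; 0 0 0 0' - ; python3 go.py 498 125 58.5 92.65
```

```text
time: 19.15
ee_pos: [497.6, 125.0, 58.8]
eef_rot: [0.0, -0.021, 1.0, 0.0]
force: [-0.2, 0.9, -1.7]
width: 19.9
t 19.15 p [497.6 125.   58.8] yaw 92.4 F [-0.2  0.9 -1.7] w 19.9 q6 [ 0.11  0.36  1.9   0.    0.88 -1.5 ]
turn units -0.05 | after turn: X -0.02 Y -0.0 Z 0.02  toolz [ 0.  0. -1.] Xw [-1.   -0.05]
```

```bash
python3 -m inch '0 0 0.03 0; 0 0 0 0; 0 0 0 0; 0 0 0 0; 0 0 -0.3 0; 0 0 -0.6 0; 0 0 -1 0; 0 0 -1 0; 0 0 -1 0; 0 0 -1 0' 34 ; python3 go.py 428 -221.3 130 86.2
```

```text
time: 20.4
ee_pos: [497.7, 125.1, 157.8]
eef_rot: [0.001, -0.021, 1.0, 0.0]
force: [0.1, 0.2, -0.0]
width: 34.3
t 20.4 p [497.7 125.1 157.8] yaw 92.4 F [ 0.1  0.2 -0. ] w 34.3 q6 [ 0.11  0.25  1.77  0.    1.12 -1.5 ]
turn units 1.36 | after turn: X 2.33 Y -17.51 Z 1.39  toolz [ 0.001  0.    -1.   ] Xw [-1.    0.07]
```

```bash
python3 -m inch '0 -0.5 0 0.7; 0 -1 0 0.66; 0.2 -1 0 0; 0.3 -1 0 0; 0.3 -1 0 0; 0.3 -1 0 0; 0.3 -1 0 0; 0.3 -1 0 0; 0.3 -1 0 0; 0.3 -1 0 0' 34
python3 -m inch '0.1 -1 0 0; 0 -1 0 0; 0 -1 0 0; 0 -1 0 0; 0 -1 0 0; 0 -1 0 0; 0 -1 0 0; 0 -0.5 0 0; 0 0 0 0; 0 0 0 0' 34; python3 go.py 428 -221.3 130 86.2
python3 - <<'E'
from h import *
s=snap('top','top5');
cv2.imwrite('pics/c9.png',cv2.resize(s['image'][150:290,130:330,::-1],None,fx=3.8,fy=3.8,interpolation=cv2.INTER_CUBIC))
E
```

```text
time: 21.65
ee_pos: [440.1, -62.6, 155.5]
eef_rot: [-0.001, 0.034, 0.999, 0.0]
force: [-0.6, -0.2, -0.1]
width: 34.0
time: 22.9
ee_pos: [428.8, -210.5, 155.9]
eef_rot: [-0.0, 0.033, 0.999, 0.0]
force: [0.2, 0.5, -0.8]
width: 34.1
t 22.9 p [ 428.8 -210.5  155.9] yaw 86.2 F [ 0.2  0.5 -0.8] w 34.1 q6 [-0.6   0.2   1.84  0.    1.1  -2.11]
turn units -0.01 | after turn: X 0.01 Y -0.54 Z 1.29  toolz [-0.     0.001 -1.   ] Xw [-1.    0.07]
```

View pics/c9.png

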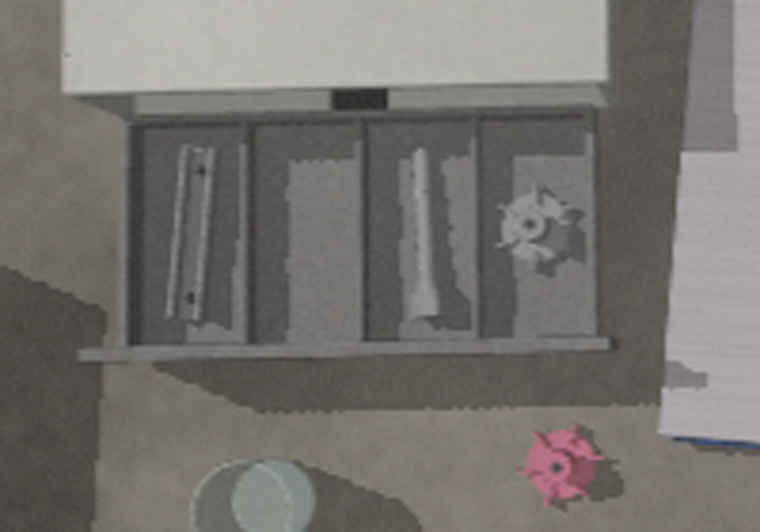

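```bash
python3 -m inch '0.1 -0.5 0.5 0; 0 0 1 0; 0 0 1 0; 0 0 1 0; 0 0 0.9 0; 0 0 0.6 0; 0 0 0.3 0; 0 0 0 0; 0 0 0 0; 0 0 0 0' 34; python3 go.py 426 -221.3 43 86.2
python3 - <<'E'
from h import *
s=snap('side','side6');
cv2.imwrite('pics/c10.png',cv2.resize(s['image'][110:250,250:450,::-1],None,fx=3.8,fy=3.8,interpolation=cv2.INTER_CUBIC))
E
```

```text
time: 24.2
ee_pos: [426.9, -221.2, 50.6]
eef_rot: [0.001, 0.033, 0.999, -0.0]
force: [-0.4, 0.8, -0.0]
width: 34.2
t 24.2 p [ 426.9 -221.2   50.6] yaw 86.2 F [-0.4  0.8 -0. ] w 34.2 q6 [-0.62  0.33  1.98  0.    0.83 -2.13]
turn units -0.0 | after turn: X 0.04 Y -0.01 Z 0.38  toolz [ 0.001 -0.001 -1.   ] Xw [-1.    0.07]
```

View pics/c10.png

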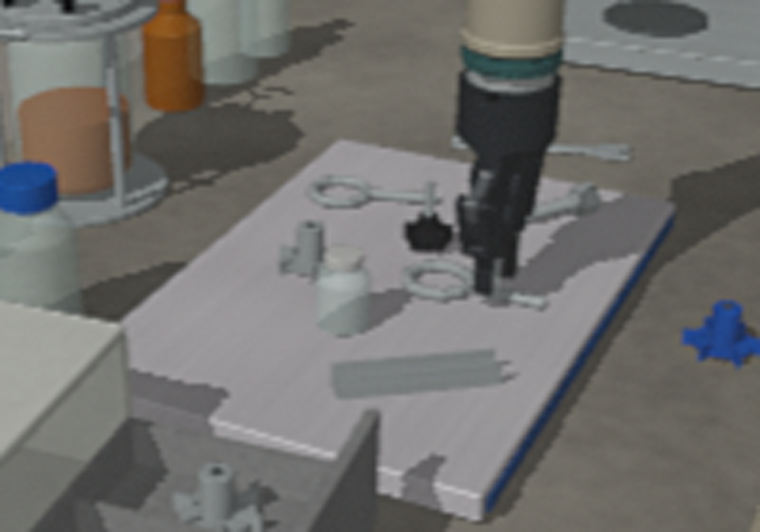

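```bash
python3 -m inch '0 0 0.2 0; 0 0 0.2 0; 0 0 0 0; 0 0 0 0; 0 0 0 0; 0 0 0 0; 0 0 0 0; 0 0 0 0; 0 0 0 0; 0 0 0 0' 20; python3 go.py 426 -221.3 43 86.2;  python3 -m inch '0 0 0 0; 0 0 0 0; 0 0 0 0; 0 0 0 0; 0 0 -0.3 0; 0 0 -0.5 0; 0 0 -1 0; 0 0 -1 0; 0 0 -1 0; 0 0 -1 0' 4; python3 go.py 490.5 270 130 92.65
python3 - <<'E'
from h import *
s=snap('side','side7');
cv2.imwrite('pics/c11.png',cv2.resize(s['image'][90:250,250:450,::-1],None,fx=3.6,fy=3.6,interpolation=cv2.INTER_CUBIC))
E
```

```text
time: 25.5
ee_pos: [426.5, -220.9, 42.1]
eef_rot: [0.0, 0.033, 0.999, 0.0]
force: [0.5, 0.0, -0.3]
width: 20.3
t 25.5 p [ 426.5 -220.9   42.1] yaw 86.2 F [ 0.5  0.  -0.3] w 20.3 q6 [-0.62  0.34  1.99  0.    0.81 -2.13]
turn units -0.0 | after turn: X 0.02 Y -0.02 Z -0.05  toolz [ 0.  0. -1.] Xw [-1.    0.07]
time: 26.75
ee_pos: [426.5, -220.9, 139.3]
eef_rot: [0.0, 0.033, 0.999, -0.0]
force: [-0.1, -0.3, -0.3]
width: 7.0
t 26.75 p [ 426.5 -220.9  139.3] yaw 86.2 F [-0.1 -0.3 -0.3] w 7.0 q6 [-0.62  0.22  1.86  0.    1.06 -2.13]
turn units -1.41 | after turn: X -4.33 Y 24.37 Z 0.46  toolz [ 0.001 -0.    -1.   ] Xw [-1.   -0.05]
```

View pics/c11.png

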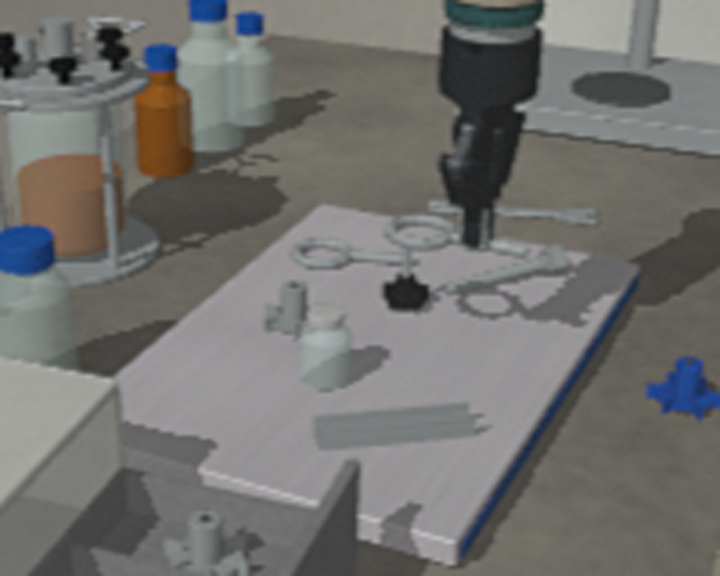

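```bash
python3 -m inch '0 0.5 -0.5 -0.7; 0 1 -0.3 -0.71; 0 1 0 0; 0 1 0 0; 0 1 0 0; 0 1 0 0; 0 1 0 0; 0 1 0 0; 0 1 0 0; 0 1 0 0' -
python3 -m inch '-0.2 1 0 0; -0.2 1 0 0; -0.2 1 0 0; -0.2 1 0 0; -0.2 1 0 0; -0.2 1 0 0; -0.2 1 0 0; 0 1 0 0; 0 1 0 0; 0 1 0 0' -;  python3 go.py 474 284.2 120 92.65
```

```text
time: 28.05
ee_pos: [418.9, -29.3, 153.5]
eef_rot: [-0.001, -0.023, 1.0, 0.0]
force: [-0.4, 0.3, -1.3]
width: 6.9
time: 29.3
ee_pos: [437.2, 171.4, 153.5]
eef_rot: [-0.001, -0.023, 1.0, -0.0]
force: [-0.1, 0.8, -1.1]
width: 7.0
t 29.3 p [437.2 171.4 153.5] yaw 92.7 F [-0.1  0.8 -1.1] w 7.0 q6 [ 0.23  0.19  1.86  0.    1.09 -1.39]
turn units 0.0 | after turn: X -2.1 Y 5.55 Z 1.68  toolz [-0.001 -0.    -1.   ] Xw [-1.   -0.05]
```

```bash
python3 -m inch '-0.5 1 0 0; -0.5 1 0 0; -0.5 1 0 0; -0.5 1 0 0; 0 0.8 0 0; 0 0.3 0.5 0; 0 0 0.7 0; 0 0 0 0; 0 0 0 0; 0 0 0 0' -;  python3 go.py 474 284.2 80 92.65;python3 - <<'E'
from h import *
s=snap('side','side8');
cv2.imwrite('pics/c12.png',cv2.resize(s['image'][150:360,180:400,::-1],None,fx=2.8,fy=2.8,interpolation=cv2.INTER_CUBIC))
E
```

```text
time: 30.55
ee_pos: [474.3, 273.4, 130.5]
eef_rot: [0.0, -0.023, 1.0, 0.0]
force: [0.5, -0.2, -0.7]
width: 7.0
t 30.55 p [474.3 273.4 130.5] yaw 92.6 F [ 0.5 -0.2 -0.7] w 7.0 q6 [ 0.4   0.32  1.74 -0.    1.08 -1.22]
turn units -0.01 | after turn: X -0.01 Y 0.54 Z 2.53  toolz [ 0.001  0.    -1.   ] Xw [-1.   -0.05]
```

View pics/c12.png

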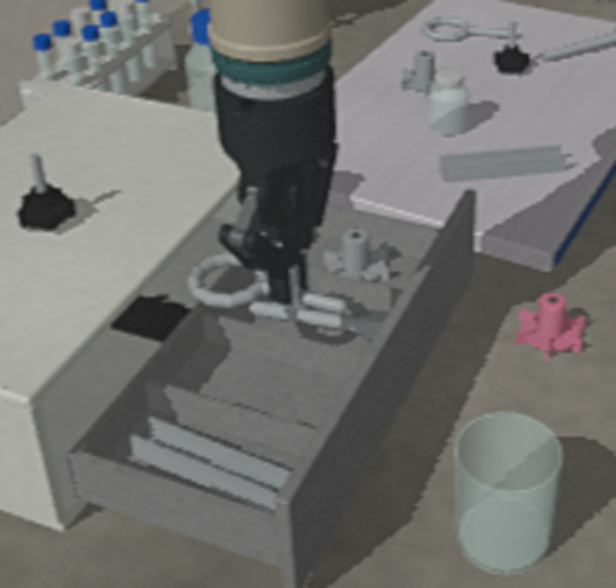

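```bash
python3 -m inch '0 0.54 0 0; 0 0 0 0; 0 0 0.8 0; 0 0 0.8 0; 0 0 0.8 0; 0 0 0.8 0; 0 0 0.4 0; 0 0 0 0; 0 0 0 0; 0 0 0 0' -;  python3 go.py 474 284.2 42.5 92.65;python3 - <<'E'
from h import *
s=snap('side','side9');
cv2.imwrite('pics/c13.png',cv2.resize(s['image'][150:360,180:400,::-1],None,fx=2.8,fy=2.8,interpolation=cv2.INTER_CUBIC))
E
```

```text
time: 31.85
ee_pos: [474.0, 284.7, 58.8]
eef_rot: [0.001, -0.023, 1.0, 0.0]
force: [0.2, -0.4, -1.3]
width: 7.3
t 31.85 p [474.  284.7  58.8] yaw 92.6 F [ 0.2 -0.4 -1.3] w 7.3 q6 [ 0.42  0.41  1.81  0.    0.92 -1.2 ]
turn units -0.0 | after turn: X -0.0 Y -0.03 Z 0.81  toolz [ 0.001  0.001 -1.   ] Xw [-1.   -0.05]
```

View pics/c13.png

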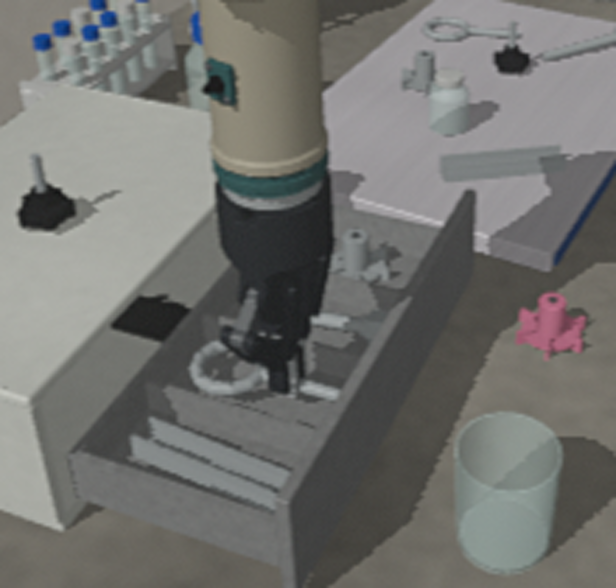

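```bash
python3 -m inch '0 0 0.3 0; 0 0 0.3 0; 0 0 0.1 0; 0 0 0.08 0; 0 0 0.05 0; 0 0 0 0; 0 0 0 0; 0 0 0 0; 0 0 0 0; 0 0 0 0' -;  python3 go.py 474 284.2 42.3 92.65
```

```text
time: 33.15
ee_pos: [474.0, 284.5, 42.2]
eef_rot: [0.001, -0.023, 1.0, 0.0]
force: [-0.6, -1.8, 5.5]
width: 7.1
t 33.15 p [474.  284.5  42.2] yaw 92.7 F [-0.6 -1.8  5.5] w 7.1 q6 [ 0.41  0.43  1.83 -0.    0.88 -1.2 ]
turn units 0.0 | after turn: X -0.0 Y -0.02 Z -0.01  toolz [ 0.001  0.    -1.   ] Xw [-1.   -0.05]
```

```bash
python3 -m inch '0 0 0 0; 0 0 0 0; 0 0 0 0; 0 0 0 0; 0 0 -0.3 0; 0 0 -0.6 0; 0 0 -1 0; 0 0 -1 0; 0 0 -1 0; 0 0 -1 0' 24;  python3 go.py 370 239 140 92.65
```

```text
time: 34.4
ee_pos: [473.6, 284.6, 141.2]
eef_rot: [0.001, -0.023, 1.0, 0.0]
force: [-0.4, 0.8, -0.5]
width: 24.2
t 34.4 p [473.6 284.6 141.2] yaw 92.6 F [-0.4  0.8 -0.5] w 24.2 q6 [ 0.42  0.32  1.71  0.    1.11 -1.2 ]
turn units -0.0 | after turn: X 5.28 Y -2.04 Z 0.06  toolz [ 0.001  0.001 -1.   ] Xw [-1.   -0.05]
```

```bash
python3 -m inch '0.8 -0.5 -0.3 0; 1 -0.5 0 0; 1 -0.5 0 0; 1 -0.5 0 0; 1 0 0 0; 0.4 0 0 0; 0 0 0 0; 0 0 0 0; 0 0 0 0; 0 0 0 0' 0;  python3 go.py 370 240.4 78 92.65; python3 - <<'E'
from h import *
s=snap('top','top10');
cv2.imwrite('pics/c14.png',cv2.resize(s['image'][70:280,130:440,::-1],None,fx=2.5,fy=2.5,interpolation=cv2.INTER_CUBIC))
s=snap('side','side10');
cv2.imwrite('pics/c15.png',cv2.resize(s['image'][120:370,180:450,::-1],None,fx=2.4,fy=2.4,interpolation=cv2.INTER_CUBIC))
E
```

```text
time: 35.65
ee_pos: [371.8, 239.8, 145.4]
eef_rot: [-0.0, -0.023, 1.0, 0.0]
force: [-0.6, -0.2, 0.6]
width: 0.1
t 35.65 p [371.8 239.8 145.4] yaw 92.6 F [-0.6 -0.2  0.6] w 0.1 q6 [ 0.42  0.16  1.93  0.    1.06 -1.2 ]
turn units -0.0 | after turn: X 0.09 Y 0.03 Z 3.37  toolz [-0.  0. -1.] Xw [-1.   -0.05]
```

View pics/c14.png

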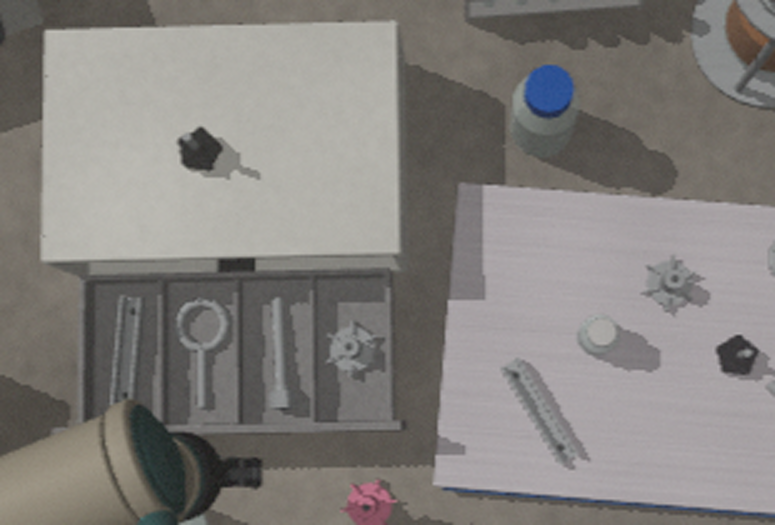

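View pics/c15.png

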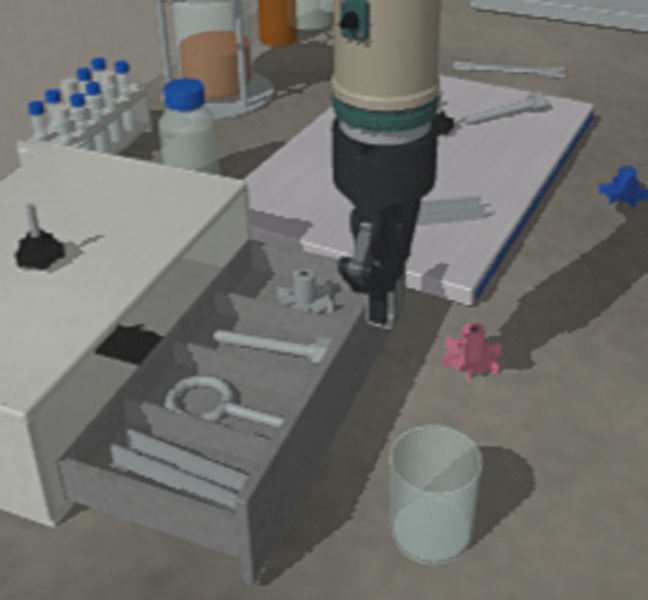

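```bash
python3 -m inch '0 0 0.8 0; 0 0 1 0; 0 0 1 0; 0 0 0.57 0; -0.2 0 0 0; -0.3 0 0 0; -0.2 0 0 0; -0.2 0 0 0; -0.2 0 0 0; -0.3 0 0 0' 0;  python3 go.py 556 249.1 78 92.65
```

```text
time: 37.0
ee_pos: [398.8, 240.9, 78.1]
eef_rot: [-0.001, -0.023, 1.0, -0.0]
force: [-0.4, 0.4, 1.1]
width: 0.3
t 37.0 p [398.8 240.9  78.1] yaw 92.6 F [-0.4  0.4  1.1] w 0.3 q6 [ 0.39  0.28  1.97  0.    0.89 -1.22]
turn units -0.0 | after turn: X -7.87 Y 0.05 Z 0.0  toolz [-0.002 -0.    -1.   ] Xw [-1.   -0.05]
```

```bash
python3 -m inch '-0.4 0 0 0; -0.5 0 0 0; -0.5 0 0 0; -0.5 0 0 0; -0.5 0 0 0; -0.5 0 0 0; -0.5 0 0 0; -0.5 0 0 0; -0.4 0 0 0; -0.4 0 0 0' 0;  python3 go.py 556 249.1 78 92.65
```

```text
time: 38.25
ee_pos: [493.8, 245.4, 78.1]
eef_rot: [-0.0, -0.023, 1.0, 0.0]
force: [-3.3, 0.7, 0.3]
width: -0.0
t 38.25 p [493.8 245.4  78.1] yaw 92.6 F [-3.3  0.7  0.3] w -0.0 q6 [ 0.33  0.38  1.79  0.    0.97 -1.28]
turn units -0.0 | after turn: X -3.12 Y 0.04 Z 0.0  toolz [-0.  0. -1.] Xw [-1.   -0.05]
```

```bash
python3 -m inch '-0.3 0 0 0; -0.3 0 0 0; -0.3 0 0 0; -0.3 0 0 0; -0.3 0 0 0; -0.3 0 0 0; -0.3 0 0 0; -0.2 0 0 0; -0.2 0 0 0; -0.2 0 0 0' 0;  python3 go.py 556 249.1 78 92.65
```

```text
time: 39.5
ee_pos: [545.1, 247.9, 78.2]
eef_rot: [-0.002, -0.023, 1.0, -0.0]
force: [-9.3, 0.3, 6.3]
width: -0.1
t 39.5 p [545.1 247.9  78.2] yaw 92.6 F [-9.3  0.3  6.3] w -0.1 q6 [ 0.31  0.44  1.68  0.    1.02 -1.31]
turn units -0.0 | after turn: X -0.55 Y 0.04 Z 0.01  toolz [-0.005 -0.    -1.   ] Xw [-1.   -0.05]
```

```bash
python3 -m inch '-0.15 0 0 0; -0.15 0 0 0; -0.1 0 0 0; -0.1 0 0 0; -0.05 0 0 0; 0 0 0 0; 0 0 0 0; 0 0 0 0; 0 0 0 0; 0 0 0 0' 0;  python3 go.py 556 249.1 78 92.65
```

```text
time: 40.75
ee_pos: [557.0, 248.5, 78.1]
eef_rot: [-0.001, -0.023, 1.0, 0.0]
force: [-6.3, 0.7, 4.7]
width: 0.1
t 40.75 p [557.  248.5  78.1] yaw 92.6 F [-6.3  0.7  4.7] w 0.1 q6 [ 0.31  0.46  1.66  0.    1.03 -1.31]
turn units -0.0 | after turn: X 0.05 Y 0.03 Z 0.01  toolz [-0.003  0.    -1.   ] Xw [-1.   -0.05]
```

```bash
python3 -m inch '0.5 0 0 0; 1 0 0 0; 1 0 0 0; 1 0 0 0; 1 0 0 0; 1 0 -0.5 0; 0 0 -1 0; 0 0 -1 0; 0 0 -1 0; 0 0 -1 0' 0;  python3 go.py 400 50 200 92.65;python3 - <<'E'
from h import *
s=snap('top','top11');P=cloud(s);Z=P[...,2]
m=np.zeros(Z.shape,bool);m[170:250,140:300]=1;m&=(Z>96)&(Z<103)
ux=np.array([.9989,.0462]);U=np.array([700,255.7]);r=(P[m][:,:2]-U)@ux
print(len(r),np.percentile(r,[2,50,98]))
cv2.imwrite('pics/c16.png',cv2.resize(s['image'][70:280,130:440,::-1],None,fx=2.5,fy=2.5,interpolation=cv2.INTER_CUBIC))
E
```

```text
time: 42.0
ee_pos: [448.9, 243.2, 169.7]
eef_rot: [0.001, -0.023, 1.0, 0.0]
force: [0.1, -0.6, 0.8]
width: 0.0
t 42.0 p [448.9 243.2 169.7] yaw 92.7 F [ 0.1 -0.6  0.8] w 0.0 q6 [ 0.36  0.23  1.76 -0.    1.15 -1.26]
turn units 0.0 | after turn: X 2.89 Y -9.54 Z -1.52  toolz [ 0.003  0.    -1.   ] Xw [-1.   -0.05]
469 [-140.87781891 -135.88880242 -130.77328529]
```

View pics/c16.png

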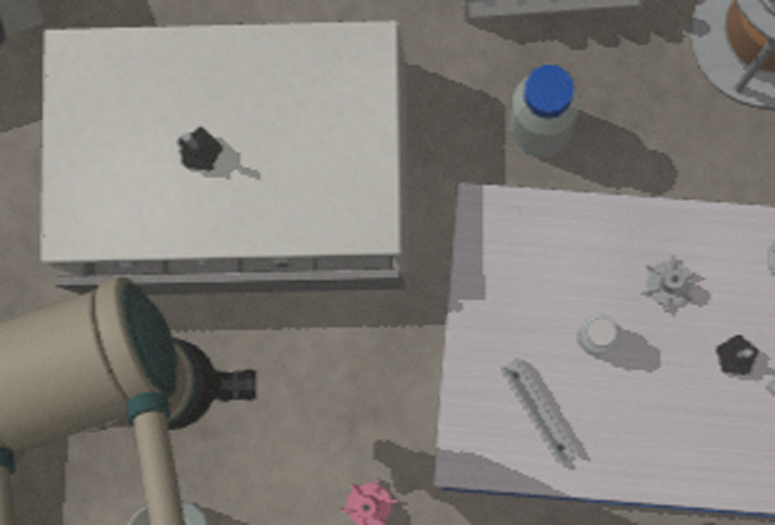

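```bash
python3 - <<'E'
from h import *
s=snap('side','side12')
P=cloud(snap('top','top12'));Z=P[...,2]
m=np.zeros(Z.shape,bool);m[170:250,140:300]=1;m&=(Z>96)&(Z<103)
print(np.median((P[m][:,:2]-np.array([700,255.7]))@np.array([.9989,.0462])))
E
```

```text
-135.8862043531237
```

View pics/side12.png

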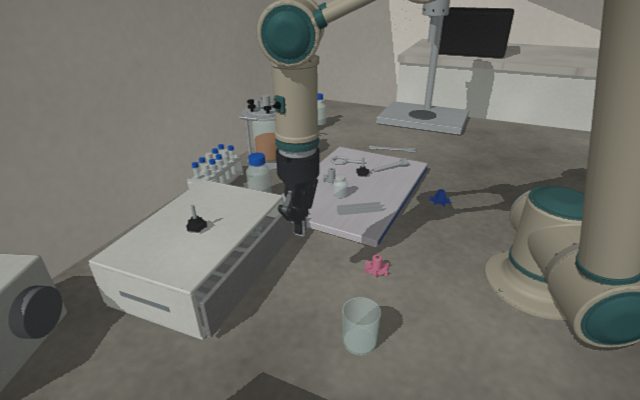

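The side view shows the drawer shut along about (240,270). The spares, the knobs, the jar at (340,187), the beaker at (361,325) and the decoys are all where they were. The arm is clear of everything.

```bash
python3 -c "
from rig import job
print(job.finish_job())"
```

```text
the job is handed in; nothing more can be done
None
```

The drawer now holds one full set and is latched shut. I handed the job in at about 42 s, with the arm clear of everything.

- **What I did:** I pressed the drawer front to release the latch and drew it fully out by hooking the panel from behind. It already held a baffle in bay 1 and a thermowell in bay 3. I set an impeller down in bay 4 and a sparger in bay 2, both at floor height, then pushed the drawer home and let go.
- **Drawer contents:** With the drawer open, the last pictures showed one part in each of the four bays, with the impeller standing upright.
- **Latch:** After letting go, the panel measured 135.9 mm in front of the unit's centre, the same as before it was opened. It did not pop back out.
- **Spares and other equipment:** The four spares were still on the plate. The knobs, jar, bottle, beaker and the pink and blue look-alikes appeared undisturbed, judged by eye.
- **Forces:** The highest force I read was about 11 N. I saw forces only at the end of each move, not continuously.

No check failed or disagreed. I could not look inside the drawer once it was shut.

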